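# Put the cheese mould under the screw press

### The arm

A 6-joint arm with a two-finger parallel gripper is mounted at the origin on the work surface. World frame = base frame: x ahead of the robot, y to its left, z up, the work surface at z = 0. Lengths are in mm, angles in rad, forces in N, time in s.
With the tool pointing down it reaches from about 275 to 825 mm from the base axis. Payload 4.9 kg.
Tool frame: the origin (TCP) lies between the finger pads; the fingertips stand 17 mm ahead of it and the grasp point (between the pads) lies 2 mm behind it; z points along the fingers, y is the line along which they close (so a half turn about z gives the same grasp; the last joint's range is limited). The gripper opens to 85 mm and grips with 20 to 120 N. Pads are 22 mm wide; open, the fingers measure 114 mm over their backs; the gripper's body (76 mm by 85 mm) begins 54 mm behind the grasp point. The pads swing forward as they close: fully open they stand 13 mm farther back than shut.
Start: joints at [-1.448, 0.326, -0.193, 1.052, 0, 1.437], TCP at [139.704, -531.979, 248.281] pointing down, gripper open.
Joint ranges: [-2.65, 2.65], [-0.97, 1.79], [-1.3, 1.35], [-1.93, 2.1], [-1.47, 1.37], [-3.14, 3.14]. Speed limits (rad/s): [2.57, 2.57, 3.14, 3.14, 3.14, 3.14].

### API

Orientations are given as [roll, pitch, yaw] about the fixed x, y, z axes, in that order (R = Rz(yaw) Ry(pitch) Rx(roll)).
In Python, from rig import env, eyes, ticket gives the robot as it stands.
- The arm moves only by the tool move_arm, never from a script. Its argument "steps" is text: rows parted by semicolons, each of 7 numbers parted by spaces: the shift along the world's x, y, z in m, then the turn, a rotation vector about the world's x, y, z in rad, then the opening, from 0 (shut) to 1 (fully open). In form: dx dy dz wx wy wz jaw; .... A call has 1 to 20 rows; each row is the pose to reach, as a shift and turn from the pose commanded when the call began; what a row does not reach only later rows make up. A row lasts 1/12 s, in which the tool goes at most 41.7 mm and 7.16 degrees, less where a joint would pass 70% of its speed; a pose out of reach is approached as far as the arm can. A call with a gripper value outside its range is refused whole. The fingers move at their own pace and stop on an object; "newtons" is the grip in N (left out, the last holds). Time passes only in rows, so rows that repeat a pose let the fingers close. It gives the time, the measured TCP pose, the force, the opening and the grip force at its end, in the units of the state.
- env.get_state(): the state, without advancing time (a new reading comes with each control period).
- eyes.capture(name): name is "side" or "top" or "wrist"; returns (picture, depth): 384x512x3 uint8, red, green, blue; 384x512 float32, mm along the optical axis (not along the pixel's ray), 0 where there is no reading.
- eyes.camera_model(name): a dict with "camera_matrix" (3x3 intrinsics, pixels), "R" (3x3) and "t" (3): a world point X has camera coordinates R X + t. Camera axes: x right, y down, z forward; pixel columns grow to the right and rows downward; lengths in mm; the calibration is good to about 2 mm. A picture is of the moment at which its call begins: read the wrist's pose just before it. camera_model takes no time and is no camera call; for the wrist camera it gives the pose at the moment of the call.
- ticket.sign_off(): hands the job in; it is judged then, once.
The state is a dict: "clock": time; "q": joint angles; "qd": joint speeds; "joint_torque": joint torques, N m; "position": TCP position; "tcp_rot": TCP orientation; "force": force on the tool from outside, world axes, zero at the start; "torque": the same for the moment, N m; "width": opening from 0.0 (shut) to 1.0 (fully open); "finger_force": force on a finger pad.
Only numpy, scipy, OpenCV 4.12 (cv2) and the standard library are available. Lean on these libraries where they do the work, as an engineer would, in place of code of your own. Each camera call takes 0.05 s, during which the arm holds its last target. There are 200 camera calls.

### The job

Put the filled mould under pressure in the screw press: swing the crank's folded grip up, wind the crank clockwise until the plate meets the mould's lid, then give it about three quarters of a turn more to load the spring, no harder. Leave it under that pressure with the grip folded flat on the crank arm again, and do not disturb the other things on the worktop.

Things in the scene. Friction and masses are not known exactly. Their poses are not given: they have to be found in the camera images.
- press: table-top cheese press, fixed; origin on the worktop under its vertical screw. Steel base 200 x 250 mm, 20 mm high; two columns at its y = +-100 mm; crossbeam 40 x 236 mm, top at 182 mm, domed nuts on its ends to 194 mm. Above the beam the screw carries the crank, below it a 100 mm round plate on a preloaded spring. Clockwise from above drives crank, screw and plate down together, 16 mm per turn
- mould: white mould, 120 mm wide, 50 mm high, under the plate; does not shift; origin: centre of its underside. Its wooden lid stands 6 to 16 mm proud. The plate starts 5 to 27 mm (1/3 to 1.7 turns) above the lid, the exact gap is unknown. At first touch the plate's load jumps from 0 to 150 N (3 to 4.5 N more at the grip); each further turn adds 96 N (about 3 N more at the grip)
- crank_hub (a point): point on the screw's axis at the height of the folded grip's axis; it turns and sinks with the crank. Crank arm: 14 mm wide, 12 mm thick, top 11 mm below this point; hub 32 mm wide, top 3 mm below it. The thread is stiff and self-locking: it stays where it is left and takes 6 to 8 N at the grip to turn until the plate touches
- grip_pivot (a point): hinge of the folding grip at the outer end of the crank arm, 85 mm from crank_hub, at the same height. Its hinge axis is level and square to the arm
- grip_hold (a point): point on the grip's axis, 50 mm from grip_pivot and 12.5 mm from the grip's free end. The grip is a black cylinder of 20 mm diameter, 62 mm long from the pivot; its sleeve spins freely about its own axis. Folded it lies along the top of the arm, free end towards the hub; folded out it stands upright above grip_pivot
- grip (a joint): fold angle of the grip: 0 = folded flat on the arm, 1.571 = standing upright, against its stop. A stiff hinge, 0.12 N m: it stays where it is left, but it does not lock, and a push of 2 to 3 N towards the hub near its end starts to fold it
- spare_lid: loose wooden disc, 103 mm diameter, 16 mm high, beside the press. Origin: centre of its underside
- spoon: loose wooden spoon, 260 mm long, beside the press. Origin: under its middle
- spare_mould: loose empty white mould, 120 mm wide, 50 mm high. Origin: centre of its underside
- bowl: loose steel bowl, 150 mm wide, 60 mm high. Origin: centre of its underside
- mug: loose white mug, 82 mm wide, 95 mm high. Origin: centre of its underside
- pepper_mill: loose dark wooden pepper mill, 56 mm wide, 140 mm high. Origin: centre of its underside
- jar: loose glass jar with a steel cap, 72 mm wide, 100 mm high. Origin: centre of its underside

How it is judged (in metres and radians):
On the way, in this order (a step that is already met when the one before it is completed fails the run):
1. the grip is swung up (value of joint grip above 1.3 rad), for 0.2 s.
2. with the grip up, the plate is wound down onto the mould's lid and the spring loaded to 188 to 256 N (value of joint grip above 1.1 rad and contact force between press and mould between 188 and 256 N), for 0.2 s.
At the end, for the whole second after the job is handed in: The plate presses on the mould's lid with 188 to 256 N (0.4 to 1.1 turns past first touch) and the grip lies folded on the arm (within 0.12 rad) (value of joint grip below 0.12 rad and contact force between press and mould between 188 and 256 N).
It fails at once if the mould is pressed with more than 272 N (a turn and a quarter past first touch) (contact force between press and mould above 272 N).
It fails at once if a loose thing on the worktop is shifted by more than 25 mm (distance of any of spare_lid, spoon, spare_mould, bowl, mug, pepper_mill, jar from where it was at the start of the episode above 0.025 m).
It also fails if it takes over 72 s, if anything falls off the work surface, if the arm or the gripper's body presses on something with over 40 N, if the wrist force passes 120 N, or if a joint passes its speed limit or range.

## Working session

There is one attempt and no reset: what is moved stays moved. The work goes in short steps, Python scripts to look and compute and a tool call to move; the robot and the scene stay as the last step left them, time stands still between calls to the robot, and variables do not carry over. Pictures are saved under pics/ and viewed, at most 10 in all, crops included, and the job is handed in when it is done.

Besides the shell and the picture viewer there is one more tool, called after "Emit:" as name(argument=value, ...) on one line, values as JSON. move_arm: Moves the arm, as the interface text tells. Its arguments: {"type":"object","properties":{"steps":{"type":"string"},"newtons":{"type":"number"}},"required":["steps"]}

```bash
mkdir -p pics; ls; cat > h.py <<'E'
import numpy as np, cv2
from rig import env, eyes, ticket
def snap(n,f,crop=None,s=1):
    p,d=eyes.capture(n); im=cv2.cvtColor(p,cv2.COLOR_RGB2BGR)
    np.savez('/tmp/%s.npz'%n,p=p,d=d,**eyes.camera_model(n))
    if crop: im=im[crop[1]:crop[3],crop[0]:crop[2]]
    cv2.imwrite('pics/%s.png'%f,cv2.resize(im,None,fx=s,fy=s,interpolation=cv2.INTER_CUBIC))
def world(n):
    z=np.load('/tmp/%s.npz'%n); d=z['d']; K=z['camera_matrix']; h,w=d.shape
    u,v=np.meshgrid(np.arange(w),np.arange(h))
    c=np.stack([(u-K[0,2])/K[0,0]*d,(v-K[1,2])/K[1,1]*d,d],-1)
    W=(c-z['t'])@z['R']; W[d==0]=np.nan
    return W,z['p']
E
python3 - <<'E'
from h import *
snap('top','top1',s=1.5); snap('side','side1',s=1.5)
s=env.get_state(); print(s)
E
```

```text
pics
{'clock': 0.1, 'q': array([-1.44820283e+00,  3.26905110e-01, -1.93445403e-01,  1.05199664e+00,
        9.02534157e-06,  1.43658624e+00]), 'qd': array([-0.00051076, -0.00127504,  0.00364069,  0.0026462 , -0.00068852,
        0.00032235]), 'joint_torque': array([ 1.47773662e-04, -4.44240689e+01,  2.63037872e+01,  7.90940132e-03,
       -9.16880754e-05,  2.86994428e-06]), 'position': array([ 139.64436817, -531.48668316,  247.57547094]), 'tcp_rot': array([-3.14005699e+00, -2.16455801e-04,  2.56803416e-01]), 'force': array([ 0.22118413, -0.25800062,  0.16055924]), 'torque': array([-0.02358431,  0.00869894,  0.05743639]), 'finger_force': 0.0, 'width': 0.9997561195278798}
```

View pics/top1.png

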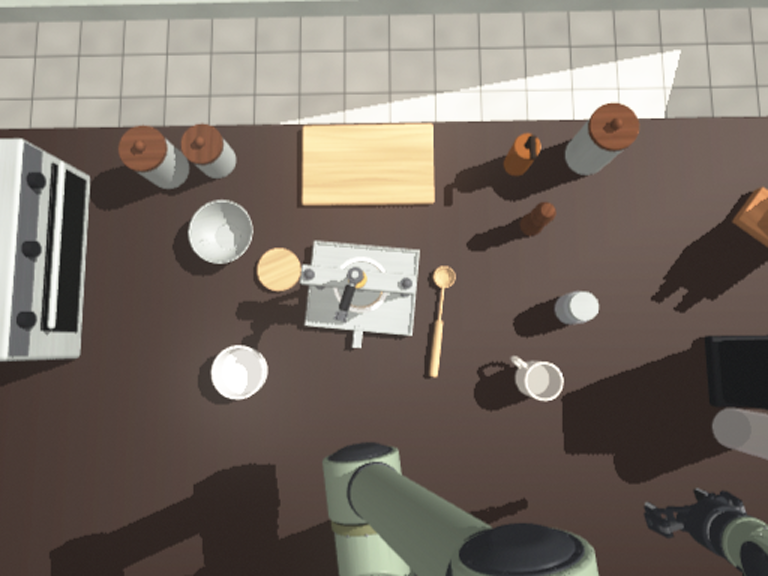

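View pics/side1.png

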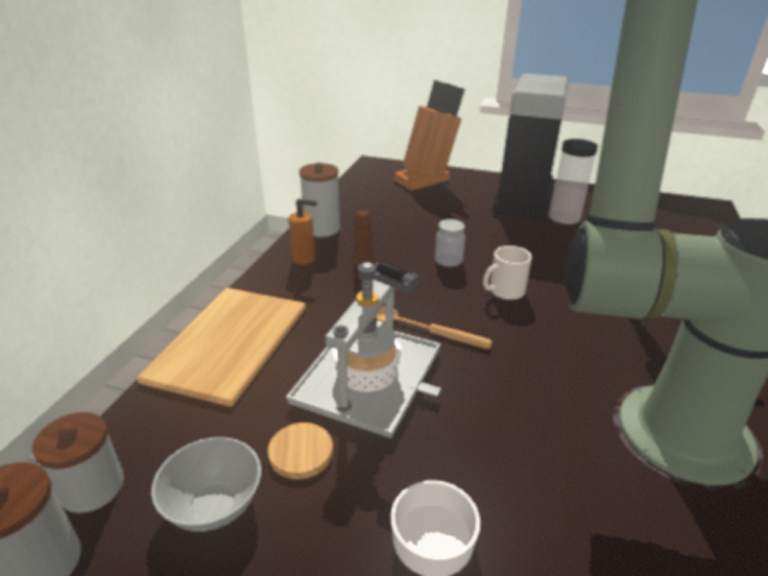

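The top view shows the crank hub near (356,276) and the grip's outer end near (343,314) in the 1.5x picture, with the arm pointing back toward the robot. The lid is left of the press, the spoon right. Measuring from depth next.

```bash
python3 - <<'E'
from h import *
W,p=world('top')
np.set_printoptions(precision=0,suppress=True,linewidth=250)
for u,v in [(237,182),(236,185),(233,192),(230,198),(228,206),(228,209),(206,183),(270,190),(209,161),(279,167),(204,218),(275,223)]:
    print(u,v,W[v,u],p[v,u])
m=(W[...,2]>195)&(W[...,0]>350)&(W[...,0]<650)&(abs(W[...,1])<150)
vs,us=np.where(m)
print(len(vs),W[m][:,2].max())
for z in range(195,290,10):
    k=m&(W[...,2]>=z)&(W[...,2]<z+10)
    if k.any(): print(z,k.sum(),W[k].mean(0))
k=m&(p.max(-1)<60); q=W[k]; print('dark',k.sum(),q.mean(0)); 
c,_,vt=*[q[:,:2].mean(0)],0,np.linalg.svd(q[:,:2]-q[:,:2].mean(0))[2]
t=(q[:,:2]-c)@vt[0]; print(c,vt[0],t.min(),t.max(), c+vt[0]*t.min(),c+vt[0]*t.max(),np.percentile(q[:,2],[5,50,95]))
W2,p2=world('side')
m2=(W2[...,2]>185)&(W2[...,0]>350)&(W2[...,0]<650)&(abs(W2[...,1])<150)
for z in range(185,290,10):
    k=m2&(W2[...,2]>=z)&(W2[...,2]<z+10)
    if k.any(): print(z,k.sum(),W2[k].mean(0))
E
```

```text
237 182 [560.  37. 251.] [230 234 228]
236 185 [551.  40. 253.] [180 183 178]
233 192 [529.  48. 266.] [73 72 71]
230 198 [513.  56. 265.] [69 67 68]
228 206 [490.  62. 262.] [80 80 78]
228 209 [482.  62. 258.] [132 132 133]
206 183 [566. 137. 190.] [134 134 134]
270 190 [543. -58. 192.] [104 103 105]
209 161 [673. 158.  -0.] [179 174 164]
279 167 [643. -94.  24.] [222 222 212]
204 218 [467. 175.  -3.] [64 55 50]
275 223 [447. -78.   2.] [104  88  82]
293 269.7833714520081
195 2 [554.  37. 196.]
225 5 [534.  35. 232.]
235 22 [544.  42. 242.]
245 88 [552.  41. 248.]
255 148 [499.  57. 261.]
265 28 [516.  52. 266.]
dark 3 [517.  60. 261.]
[517.  60.] [-1.  0.] -4.885359299570138 6.81762720015867 [522.  59.] [510.  62.] [260. 261. 263.]
185 158 [560.  79. 190.]
195 28 [557.  62. 200.]
205 23 [556.  49. 211.]
215 25 [557.  49. 221.]
225 26 [534.  58. 232.]
235 145 [523.  61. 241.]
245 136 [532.  56. 250.]
255 149 [498.  67. 260.]
265 49 [514.  58. 266.]
```

Emit:
move_arm(steps="0 0 0.08 0 0 0.1 1;0 0.02 0.14 0 0 0.2 1;0.376 0.585 0.142 0 0 2.55 1;0.376 0.585 0.142 0 0 2.55 1;0.376 0.585 0.142 0 0 2.55 1;0.376 0.585 0.142 0 0 2.55 1;0.376 0.585 0.142 0 0 2.55 1;0.376 0.585 0.142 0 0 2.55 1;0.376 0.585 0.142 0 0 2.55 1;0.376 0.585 0.142 0 0 2.55 1;0.376 0.585 0.142 0 0 2.55 1;0.376 0.585 0.142 0 0 2.55 1;0.376 0.585 0.142 0 0 2.55 1;0.376 0.585 0.142 0 0 2.55 1;0.376 0.585 0.142 0 0 2.55 1;0.376 0.585 0.142 0 0 2.55 1;0.376 0.585 0.142 0 0 2.55 1;0.376 0.585 0.142 0 0 2.55 1;0.376 0.585 0.142 0 0 2.55 1;0.376 0.585 0.142 0 0 2.55 1")

```text
clock: 1.77
position: [517.6, 57.0, 389.6]
tcp_rot: [3.14, -0.001, 2.719]
force: [-0.4, -0.3, 1.2]
width: 1.0
finger_force: 0.0
```

```bash
python3 - <<'E'
from h import *
print(env.get_state()['position'],env.get_state()['tcp_rot'])
snap('wrist','w1',s=1.5)
m=eyes.camera_model('wrist'); print(m, -m['R'].T@m['t'])
E
```

```text
[517.58339333  56.98365495 389.55451096] [ 3.14023627e+00 -6.64131982e-04  2.71852831e+00]
{'camera_matrix': array([[318.21113326,   0.        , 254.34358729],
       [  0.        , 318.21113326, 189.53333345],
       [  0.        ,   0.        ,   1.        ]]), 'R': array([[ 4.09320674e-01,  9.12390588e-01,  2.03043763e-05],
       [ 8.73298138e-01, -3.91789292e-01,  2.89571256e-01],
       [ 2.64210044e-01, -1.18509770e-01, -9.57156459e-01]]), 't': array([-262.05770653, -508.59737478,  383.60018567])} [450.07175591  85.29634955 514.44589697]
```

View pics/w1.png

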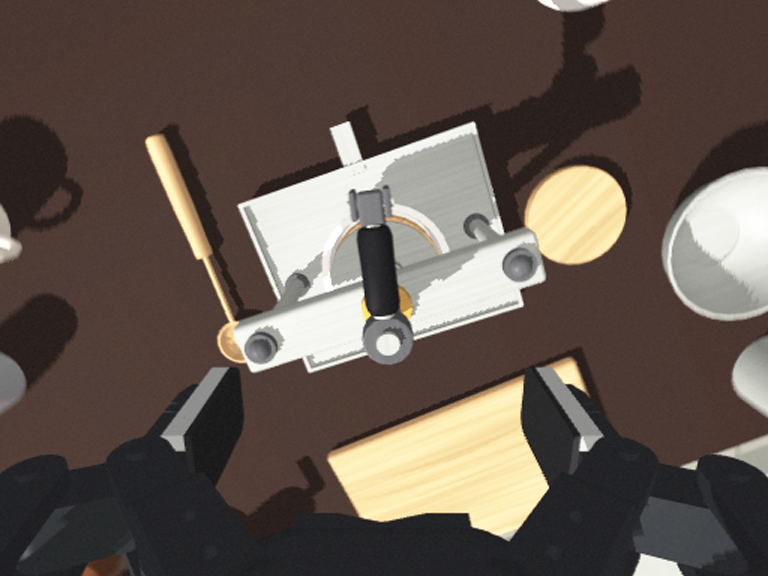

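The wrist view shows the hub disc centred at about (388,342), the black grip running from (376,225) to (384,315), and the clevis (pivot) near (370,203), all in the 1.5x picture.

```bash
python3 - <<'E'
from h import *
np.set_printoptions(precision=1,suppress=True)
W,p=world('wrist'); z=np.load('/tmp/wrist.npz')
def at(u,v,h): # ray at height h
    K=z['camera_matrix'];R=z['R'];c=-R.T@z['t'];r=R.T@np.array([(u-K[0,2])/K[0,0],(v-K[1,2])/K[1,1],1]); return c+r*(h-c[2])/r[2]
for u,v in [(388,342),(384,300),(380,270),(376,240),(370,203),(350,200),(388,200)]:
    print(u,v,W[int(v/1.5),int(u/1.5)])
print('hub',at(388/1.5,342/1.5,251))
print('nuts',at(261/1.5,347/1.5,194),at(520/1.5,263/1.5,194))
g=p.max(-1).astype(int); m=(g<60)&(W[...,2]>245)&(W[...,2]<275)
m[260:]=0
q=W[m]; print(m.sum(),np.percentile(q[:,2],[5,50,95]))
vx,vy,x0,y0=cv2.fitLine(q[:,:2].astype(np.float32),cv2.DIST_L2,0,.01,.01).ravel()
d=np.array([vx,vy]); c=np.array([x0,y0]); t=(q[:,:2]-c)@d; print(d,c,c+d*t.min(),c+d*t.max(),np.arctan2(-vy,-vx) if vx>0 else np.arctan2(vy,vx))
E
```

```text
388 342 [557.   40.9 251.2]
384 300 [527.7  52.  265.2]
380 270 [511.5  56.6 263.5]
376 240 [495.2  61.3 264.3]
370 203 [476.3  66.3 260.1]
350 200 [470.8  57.4 258.9]
388 200 [478.9  75.6 259.1]
hub [557.3  41.5 251. ]
nuts [546.2 -54.3 194. ] [563.7 139.4 194. ]
1232 [258.3 263.2 265.2]
[ 1.  -0.3] [511.1  56. ] [489.   62.5] [536.5  48.4] 2.8530965
```

Emit:
move_arm(steps="0 0 -0.03 0 0 0.05 0.7;0.002 0 -0.06 0 0 0.1 0.6;0.002 0 -0.085 0 0 0.1 0.6;0.002 0 -0.085 0 0 0.1 0.6;0.002 0 -0.085 0 0 0.1 0.6;0.002 0 -0.085 0 0 0.1 0.6", newtons=40)

```text
clock: 2.32
position: [518.1, 52.6, 306.7]
tcp_rot: [3.141, 0.001, 2.805]
force: [-0.2, -0.2, 0.6]
width: 0.599
finger_force: 0.0
```

Emit:
move_arm(steps="0 0 -0.02 0 0 0.045 0.6;0 0 -0.04 0 0 0.045 0.6;0 0 -0.053 0 0 0.045 0.6;0 0 -0.053 0 0 0.045 0.6;0 0 -0.053 0 0 0.045 0.15;0 0 -0.053 0 0 0.045 0.15;0 0 -0.053 0 0 0.045 0.15;0 0 -0.053 0 0 0.045 0.15;0 0 -0.053 0 0 0.045 0.15;0 0 -0.053 0 0 0.045 0.15;0 0 -0.053 0 0 0.045 0.15;0 0 -0.053 0 0 0.045 0.15", newtons=40)

```text
clock: 3.32
position: [519.6, 54.5, 254.4]
tcp_rot: [3.137, 0.004, 2.852]
force: [1.8, 5.5, 2.0]
width: 0.221
finger_force: 38.7
```

Emit:
move_arm(steps="-0.0007 0.0002 0.008 0 0 0 0.15;-0.0027 0.0008 0.0157 0 0 0 0.15;-0.0059 0.0018 0.023 0 0 0 0.15;-0.0103 0.0031 0.0296 0 0 0 0.15;-0.0157 0.0047 0.0352 0 0 0 0.15;-0.022 0.0066 0.0398 0 0 0 0.15;-0.029 0.0087 0.0432 0 0 0 0.15;-0.0364 0.0109 0.0453 0 0 0 0.15;-0.0441 0.0132 0.046 0 0 0 0.15;-0.0455 0.0136 0.046 0 0 0 0.15;-0.0455 0.0136 0.046 0 0 0 0.15;-0.0455 0.0136 0.046 0 0 0 0.15;-0.0455 0.0136 0.046 0 0 0 0.15")

```text
clock: 4.4
position: [475.7, 67.9, 300.0]
tcp_rot: [3.136, 0.007, 2.852]
force: [9.0, 4.8, -7.0]
width: 0.205
finger_force: 39.4
```

```bash
python3 - <<'E'
from h import *
s=env.get_state(); print(s['position'],s['force'],s['torque'],s['q'])
snap('side','side2',crop=(160,130,360,290),s=4)
E
```

```text
[475.70571368  67.93646931 299.98867911] [ 8.96261273  4.79675896 -7.04160297] [ 0.94558893 -1.92520405  0.07819042] [-0.01406297  0.15878729 -0.27944959  1.124454    0.00355677  0.2750325 ]
```

View pics/side2.png

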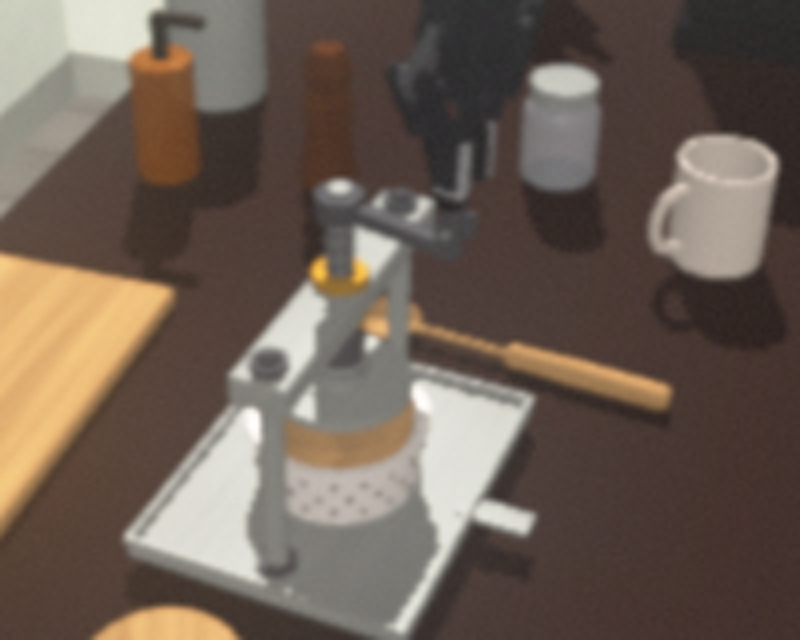

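The grip now stands upright in the fingers, and the plate is a little above the wooden lid. I'll wind clockwise in quarter turns, reading the force while moving.

Emit:
move_arm(steps="0.006 0.0128 -0.001 0 0 0 0.12;0.0129 0.0247 -0.0015 0 0 0 0.12;0.0218 0.0354 -0.0022 0 0 0 0.12;0.0323 0.0447 -0.003 0 0 0 0.12;0.0441 0.0521 -0.0034 0 0 0 0.12;0.0568 0.0575 -0.0038 0 0 0 0.12;0.0704 0.0608 -0.0042 0 0 0 0.12;0.0843 0.0619 -0.0046 0 0 0 0.12", newtons=60)

```text
clock: 5.12
position: [554.9, 129.0, 295.3]
tcp_rot: [-3.14, -0.003, 2.852]
force: [-7.9, -0.4, 5.7]
width: 0.124
finger_force: 4.4
```

```bash
python3 - <<'E'
from h import *
s=env.get_state(); print(s['position'],s['force'],s['torque'],s['width'],s['finger_force'])
snap('wrist','w2',crop=(120,80,400,290),s=2.8)
E
```

```text
[554.85529475 128.9533662  295.32693657] [-7.90371802 -0.38139738  5.73278337] [-0.23253326  1.72458149 -0.1027315 ] 0.12431664480090403 4.397333264350891
```

View pics/w2.png

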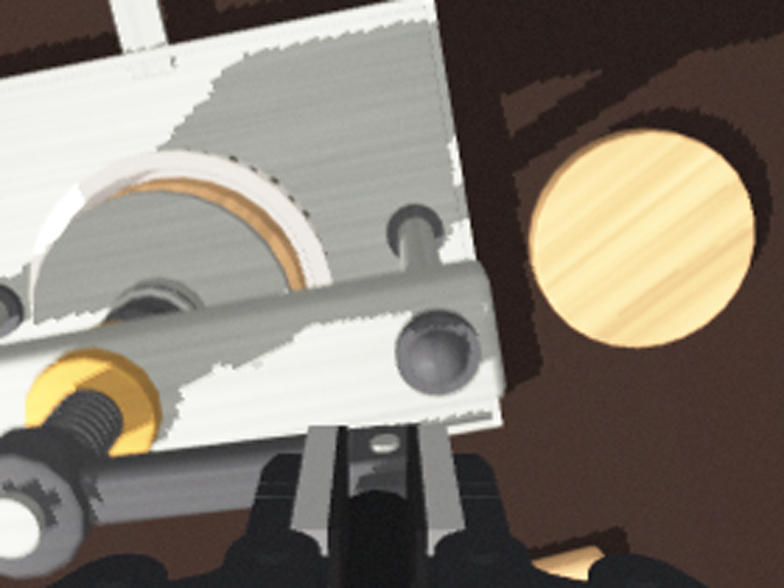

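```bash
python3 - <<'E'
from h import *
np.set_printoptions(precision=1,suppress=True)
W,p=world('wrist')
for u,v in [(10,515),(150,488),(230,478),(385,442),(375,520),(375,550),(320,470),(320,520),(440,470),(440,520)]:
    print(u,v,W[int(80+v/2.8),int(120+u/2.8)])
cv2.imwrite('pics/w2b.png',cv2.resize(cv2.convertScaleAbs(cv2.cvtColor(p,cv2.COLOR_RGB2BGR)[210:384,130:380],alpha=3),None,fx=3,fy=3,interpolation=cv2.INTER_CUBIC))
E
```

```text
10 515 [560.   44.3 246.6]
150 488 [566.4  72.4 238.6]
230 478 [569.4  90.7 237.8]
385 442 [565.  128.3 250.4]
375 520 [567.6 125.2 276.3]
375 550 [568.4 125.  285.1]
320 470 [545.3 123.5 297.3]
320 520 [545.3 124.5 312.5]
440 470 [550.6 141.1 297.2]
440 520 [550.9 140.  311. ]
```

View pics/w2b.png

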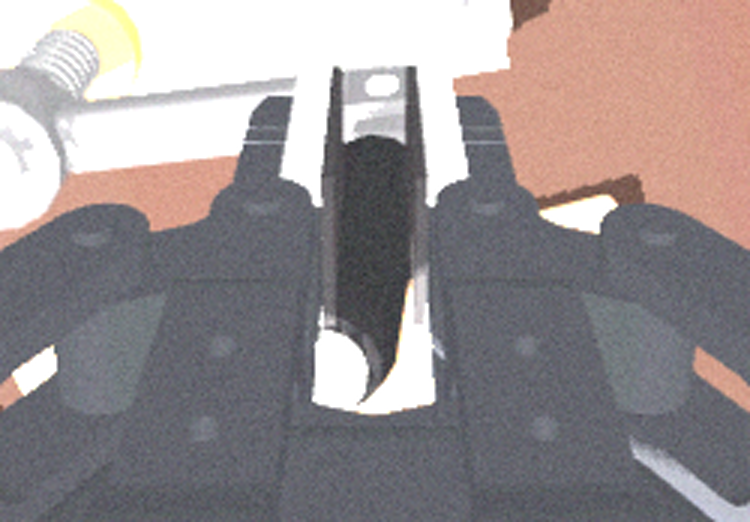

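The brightened crop shows the grip upright but squeezed out ahead of the pads: its near surface is at x≈568, so the axis is about 20 mm beyond the TCP. I'll open the jaw, measure and regrasp centred.

Emit:
move_arm(steps="0 0 0 0 0 0 0.4;0 0 0 0 0 0 0.6;0 0 0 0 0 0 0.6;0 0 0 0 0 0 0.6")

```text
clock: 5.5
position: [556.7, 128.4, 294.3]
tcp_rot: [3.141, 0.001, 2.852]
force: [0.9, 0.8, 0.9]
width: 0.6
finger_force: 0.0
```

```bash
cat >> h.py <<'E'
def grip(lo=15,hi=45,r=10,hubz=248,box=None):
    """axis of the upright grip at heights lo..hi over the pivot, from near-surface dark points"""
    eyes_s=env.get_state(); 
    p,d=eyes.capture('wrist'); np.savez('/tmp/wrist.npz',p=p,d=d,**eyes.camera_model('wrist'))
    W,p=world('wrist'); z=np.load('/tmp/wrist.npz'); cam=-z['R'].T@z['t']
    return W,p,cam,eyes_s
E
python3 - <<'E'
from h import *
np.set_printoptions(precision=1,suppress=True,linewidth=200)
W,p,cam,s=grip(); print(s['position'],s['force'],s['width'],cam)
im=cv2.convertScaleAbs(cv2.cvtColor(p,cv2.COLOR_RGB2BGR)[190:384,130:380],alpha=2)
cv2.imwrite('pics/w3.png',cv2.resize(im,None,fx=3,fy=3,interpolation=cv2.INTER_CUBIC))
m=(p.max(-1)<70)&(W[...,2]>250)&(W[...,2]<315)&(np.hypot(W[...,0]-572,W[...,1]-126)<25)
for z in range(250,315,6):
    k=m&(W[...,2]>=z)&(W[...,2]<z+6); q=W[k]
    if k.sum()>3: print(z,k.sum(),q.mean(0),q.min(0)[:2],q.max(0)[:2])
E
```

```text
[556.7 128.4 294.3] [0.9 0.8 0.9] 0.5995739699003823 [486.6 149.4 419. ]
250 168 [570.9 128.8 253.5] [565.1 120.2] [589.  135.4]
256 101 [571.7 127.4 258.2] [565.1 120.4] [589.1 135.1]
262 46 [569.4 125.6 266.2] [567.4 117.5] [576.  132.1]
268 227 [570.  125.7 271.3] [566.5 112.9] [580.4 132.2]
274 239 [570.1 125.1 277.1] [566.6 112.6] [579.9 131.6]
280 287 [570.2 125.7 282.9] [566.4 112. ] [579.7 150.9]
286 307 [569.9 125.  289. ] [566.4 113.1] [578.2 150.9]
292 333 [569.5 123.9 295.1] [566.  111.8] [578.6 150.9]
298 373 [569.3 123.6 301.1] [565.6 111. ] [578.2 151. ]
304 574 [569.4 121.  307.3] [565.4 107.9] [578.7 151. ]
310 483 [572.1 121.9 311.5] [565.9 108.5] [582.2 151. ]
```

View pics/w3.png

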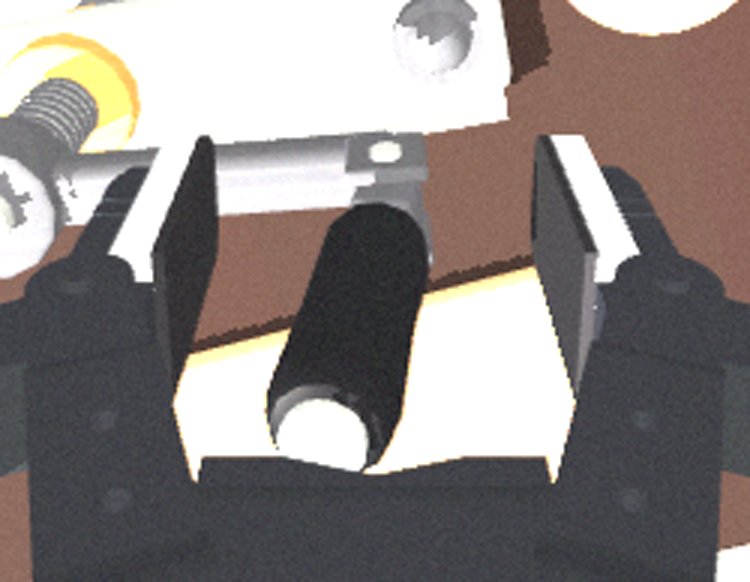

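Clear: the grip stands upright at about (576,124) at z≈290, leaning slightly toward the hub, with the jaw open around it 20 mm short in x. I'll centre and grasp.

Emit:
move_arm(steps="0.01 -0.0015 0 0 0 0 0.6;0.0195 -0.003 0 0 0 0 0.6;0.0195 -0.003 0 0 0 0 0.6;0.0195 -0.003 0 0 0 0 0.6;0.0195 -0.003 0 0 0 0 0.15;0.0195 -0.003 0 0 0 0 0.15;0.0195 -0.003 0 0 0 0 0.15;0.0195 -0.003 0 0 0 0 0.15;0.0195 -0.003 0 0 0 0 0.15;0.0195 -0.003 0 0 0 0 0.15;0.0195 -0.003 0 0 0 0 0.15", newtons=60)

```text
clock: 6.47
position: [575.7, 125.4, 294.2]
tcp_rot: [-3.141, 0.0, 2.852]
force: [-3.1, -2.2, 6.5]
width: 0.219
finger_force: 58.7
```

```bash
python3 - <<'E'
from h import *
np.set_printoptions(precision=1,suppress=True,linewidth=200)
W,p,cam,s=grip(); print(s['position'],s['force'],s['width'],cam)
m=(p.max(-1)<70)&(W[...,2]>250)&(W[...,2]<315)&(np.hypot(W[...,0]-574,W[...,1]-125)<14)
for z in range(262,315,6):
    k=m&(W[...,2]>=z)&(W[...,2]<z+6); q=W[k]
    if k.sum()>3: print(z,k.sum(),q.mean(0),q.min(0)[:2],q.max(0)[:2])
# hub and arm
m=(W[...,2]>230)&(W[...,2]<250)&(W[...,1]<115)&(W[...,1]>20)&(p.max(-1)<180); 
for y in range(20,115,8):
    k=m&(W[...,1]>=y)&(W[...,1]<y+8); q=W[k]
    if k.sum()>3: print(y,k.sum(),np.median(q,0),q.min(0)[0],q.max(0)[0])
E
```

```text
[575.7 125.4 294.2] [-3.1 -2.2  6.5] 0.21948405704589263 [505.8 146.4 419.1]
262 21 [569.3 127.6 266.5] [568.2 122.4] [571.8 132.4]
268 178 [570.3 127.4 271.2] [567.6 115.9] [578.2 134.9]
274 204 [570.2 127.5 277.2] [564.8 116.6] [577.1 137.1]
280 284 [570.  126.9 282.9] [562.7 116.5] [579.  138.2]
286 305 [570.  127.1 289. ] [562.9 116.7] [579.8 138.3]
292 330 [569.7 127.1 295.2] [562.9 116.8] [579.3 138.2]
298 368 [569.6 127.2 301.2] [562.7 116.8] [579.8 138.1]
304 599 [570.6 127.  307.5] [562.5 113.9] [585.4 138.1]
310 1022 [573.3 125.2 312.5] [562.5 112.9] [586.  138.6]
20 15 [559.   27.8 242.6] 555.8752501821207 562.9839323218141
28 325 [558.1  32.3 243. ] 545.3069316498132 573.0481635831109
36 351 [551.1  40.3 242.9] 543.6790595561886 575.0629157248064
44 634 [554.   48.6 242.9] 543.8526247528863 574.3132724730773
52 629 [557.   55.7 241.3] 546.9992176861515 571.5335045999091
60 312 [562.1  64.1 238.7] 556.058300847088 570.955930515492
68 312 [563.6  72.  238.6] 557.9926958158047 572.9599549982787
76 323 [565.6  80.1 238.8] 559.7113950828643 574.7623291950679
84 312 [567.3  88.1 238.6] 561.4399522010087 576.0802536404578
92 316 [569.1  95.9 238.7] 563.2239161711957 577.9983649498839
100 318 [570.6 104.  238.6] 564.8493322610373 579.6716729829056
108 283 [572.5 111.5 238.6] 566.7149903673517 581.6249557515076
```

```bash
python3 - <<'E'
import numpy as np
R=.0865
def t(a0,a1,n,s=None):
    P=lambda a:R*np.array([np.cos(np.radians(a)),np.sin(np.radians(a))])
    s=P(a0) if s is None else np.array(s)
    print(a0,a1,';'.join('%.4f %.4f %.4f 0 0 0 0.15'%(*(P(a0+(a1-a0)*k/n)-s),-.016*abs(a1-a0)*k/n/360) for k in range(1,n+1)))
t(78.4,0,12,(.0172,.0837))
for a in(0,-90,-180,-270): t(a,a-90,12)
E
```

```text
78.4 0 0.0097 -0.0015 -0.0003 0 0 0 0.15;0.0189 -0.0051 -0.0006 0 0 0 0.15;0.0276 -0.0097 -0.0009 0 0 0 0.15;0.0357 -0.0153 -0.0012 0 0 0 0.15;0.0432 -0.0218 -0.0015 0 0 0 0.15;0.0498 -0.0290 -0.0017 0 0 0 0.15;0.0556 -0.0370 -0.0020 0 0 0 0.15;0.0605 -0.0456 -0.0023 0 0 0 0.15;0.0643 -0.0547 -0.0026 0 0 0 0.15;0.0671 -0.0641 -0.0029 0 0 0 0.15;0.0687 -0.0739 -0.0032 0 0 0 0.15;0.0693 -0.0837 -0.0035 0 0 0 0.15
0 -90 -0.0007 -0.0113 -0.0003 0 0 0 0.15;-0.0029 -0.0224 -0.0007 0 0 0 0.15;-0.0066 -0.0331 -0.0010 0 0 0 0.15;-0.0116 -0.0432 -0.0013 0 0 0 0.15;-0.0179 -0.0527 -0.0017 0 0 0 0.15;-0.0253 -0.0612 -0.0020 0 0 0 0.15;-0.0338 -0.0686 -0.0023 0 0 0 0.15;-0.0432 -0.0749 -0.0027 0 0 0 0.15;-0.0534 -0.0799 -0.0030 0 0 0 0.15;-0.0641 -0.0836 -0.0033 0 0 0 0.15;-0.0752 -0.0858 -0.0037 0 0 0 0.15;-0.0865 -0.0865 -0.0040 0 0 0 0.15
-90 -180 -0.0113 0.0007 -0.0003 0 0 0 0.15;-0.0224 0.0029 -0.0007 0 0 0 0.15;-0.0331 0.0066 -0.0010 0 0 0 0.15;-0.0432 0.0116 -0.0013 0 0 0 0.15;-0.0527 0.0179 -0.0017 0 0 0 0.15;-0.0612 0.0253 -0.0020 0 0 0 0.15;-0.0686 0.0338 -0.0023 0 0 0 0.15;-0.0749 0.04
[... 281 characters left out ...]
-0.0013 0 0 0 0.15;0.0179 0.0527 -0.0017 0 0 0 0.15;0.0253 0.0612 -0.0020 0 0 0 0.15;0.0338 0.0686 -0.0023 0 0 0 0.15;0.0432 0.0749 -0.0027 0 0 0 0.15;0.0534 0.0799 -0.0030 0 0 0 0.15;0.0641 0.0836 -0.0033 0 0 0 0.15;0.0752 0.0858 -0.0037 0 0 0 0.15;0.0865 0.0865 -0.0040 0 0 0 0.15
-270 -360 0.0113 -0.0007 -0.0003 0 0 0 0.15;0.0224 -0.0029 -0.0007 0 0 0 0.15;0.0331 -0.0066 -0.0010 0 0 0 0.15;0.0433 -0.0116 -0.0013 0 0 0 0.15;0.0527 -0.0179 -0.0017 0 0 0 0.15;0.0612 -0.0253 -0.0020 0 0 0 0.15;0.0686 -0.0338 -0.0023 0 0 0 0.15;0.0749 -0.0432 -0.0027 0 0 0 0.15;0.0799 -0.0534 -0.0030 0 0 0 0.15;0.0836 -0.0641 -0.0033 0 0 0 0.15;0.0858 -0.0752 -0.0037 0 0 0 0.15;0.0865 -0.0865 -0.0040 0 0 0 0.15
```

Emit:
move_arm(steps="0.0097 -0.0015 -0.0003 0 0 0 0.15;0.0189 -0.0051 -0.0006 0 0 0 0.15;0.0276 -0.0097 -0.0009 0 0 0 0.15;0.0357 -0.0153 -0.0012 0 0 0 0.15;0.0432 -0.0218 -0.0015 0 0 0 0.15;0.0498 -0.029 -0.0017 0 0 0 0.15;0.0556 -0.037 -0.002 0 0 0 0.15;0.0605 -0.0456 -0.0023 0 0 0 0.15;0.0643 -0.0547 -0.0026 0 0 0 0.15;0.0671 -0.0641 -0.0029 0 0 0 0.15;0.0687 -0.0739 -0.0032 0 0 0 0.15;0.0693 -0.0837 -0.0035 0 0 0 0.15")

```text
clock: 7.52
position: [643.2, 44.5, 290.7]
tcp_rot: [3.137, -0.005, 2.854]
force: [-9.0, 7.3, 9.7]
width: 0.219
finger_force: 59.5
```

Emit:
move_arm(steps="-0.0012 -0.0113 0 0 0 0 0.15;-0.0036 -0.0224 0 0 0 0 0.15;-0.0074 -0.0331 0 0 0 0 0.15;-0.0124 -0.0432 0 0 0 0 0.15;-0.0187 -0.0527 -0.0002 0 0 0 0.15;-0.0261 -0.0612 -0.0005 0 0 0 0.15;-0.0345 -0.0686 -0.0008 0 0 0 0.15;-0.0438 -0.0749 -0.0011 0 0 0 0.15;-0.0539 -0.0799 -0.0014 0 0 0 0.15;-0.0645 -0.0836 -0.0018 0 0 0 0.15;-0.0755 -0.0858 -0.0021 0 0 0 0.15;-0.0865 -0.0865 -0.0025 0 0 0 0.15")

```text
clock: 8.52
position: [560.8, -42.9, 287.0]
tcp_rot: [3.136, 0.003, 2.853]
force: [8.2, 4.8, -4.8]
width: 0.215
finger_force: 58.6
```

Emit:
move_arm(steps="-0.0113 0.0007 -0.0003 0 0 0 0.15;-0.0224 0.0029 -0.0007 0 0 0 0.15;-0.0331 0.0066 -0.001 0 0 0 0.15;-0.0432 0.0116 -0.0013 0 0 0 0.15;-0.0527 0.0179 -0.0017 0 0 0 0.15;-0.0612 0.0253 -0.002 0 0 0 0.15;-0.0686 0.0338 -0.0023 0 0 0 0.15;-0.0749 0.0433 -0.0027 0 0 0 0.15;-0.0799 0.0534 -0.003 0 0 0 0.15;-0.0836 0.0641 -0.0033 0 0 0 0.15;-0.0858 0.0752 -0.0037 0 0 0 0.15;-0.0865 0.0865 -0.004 0 0 0 0.15")

```text
clock: 9.52
position: [472.4, 39.9, 283.0]
tcp_rot: [-3.136, 0.002, 2.85]
force: [1.0, -8.9, -3.8]
width: 0.216
finger_force: 59.2
```

Emit:
move_arm(steps="0 0.0113 -0.0003 0 0 0 0.15;0.002 0.0224 -0.0007 0 0 0 0.15;0.0057 0.0331 -0.001 0 0 0 0.15;0.0107 0.0433 -0.0013 0 0 0 0.15;0.0171 0.0527 -0.0017 0 0 0 0.15;0.0246 0.0612 -0.002 0 0 0 0.15;0.0332 0.0686 -0.0023 0 0 0 0.15;0.0427 0.0749 -0.0027 0 0 0 0.15;0.053 0.08 -0.003 0 0 0 0.15;0.0638 0.0837 -0.0033 0 0 0 0.15;0.075 0.086 -0.0037 0 0 0 0.15;0.0864 0.0867 -0.004 0 0 0 0.15")

```text
clock: 10.52
position: [555.2, 127.7, 279.1]
tcp_rot: [-3.136, -0.007, 2.852]
force: [-13.0, -4.6, 8.8]
width: 0.218
finger_force: 60.5
```

Emit:
move_arm(steps="0.0113 -0.0007 -0.0003 0 0 0 0.15;0.0224 -0.0029 -0.0007 0 0 0 0.15;0.0331 -0.0066 -0.001 0 0 0 0.15;0.0433 -0.0116 -0.0013 0 0 0 0.15;0.0527 -0.0179 -0.0017 0 0 0 0.15;0.0612 -0.0253 -0.002 0 0 0 0.15;0.0686 -0.0338 -0.0023 0 0 0 0.15;0.0749 -0.0432 -0.0027 0 0 0 0.15;0.0799 -0.0534 -0.003 0 0 0 0.15;0.0836 -0.0641 -0.0033 0 0 0 0.15;0.0858 -0.0752 -0.0037 0 0 0 0.15;0.0862 -0.0867 -0.004 0 0 0 0.15")

```text
clock: 11.52
position: [642.9, 46.8, 275.3]
tcp_rot: [3.132, -0.007, 2.856]
force: [-5.6, 13.3, 3.7]
width: 0.22
finger_force: 60.4
```

```bash
python3 - <<'E'
from h import *
s=env.get_state(); print(s['position'],s['force'],s['qd'])
snap('side','side3',crop=(200,170,300,270),s=6)
E
```

```text
[642.91599816  46.8327185  275.33304079] [-5.5608093  13.27629175  3.72901849] [-0.21417272 -0.01153202 -0.03032811 -0.0291341   0.01059144 -0.21276797]
```

View pics/side3.png

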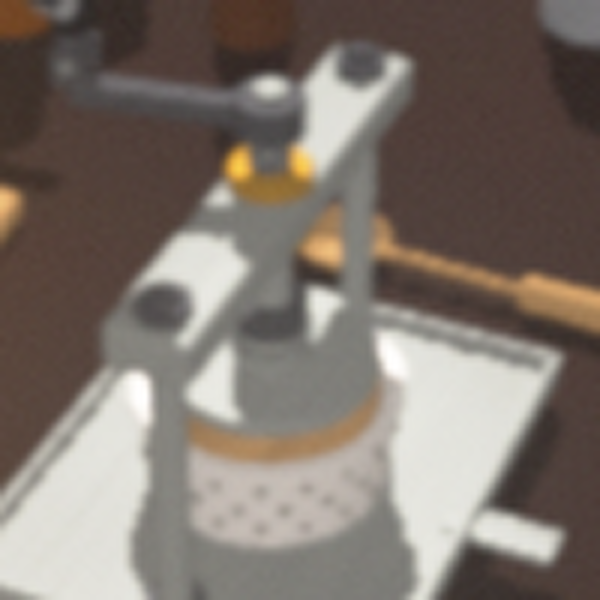

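The picture shows the plate resting on the wooden lid. The force rose from 8–9 N to 13 N between crank angles 180° and 90°, so I'll aim to stop near −120°.

Emit:
move_arm(steps="-0.0007 -0.0113 -0.0003 0 0 0 0.15;-0.0029 -0.0224 -0.0007 0 0 0 0.15;-0.0066 -0.0331 -0.001 0 0 0 0.15;-0.0116 -0.0432 -0.0013 0 0 0 0.15;-0.0179 -0.0527 -0.0017 0 0 0 0.15;-0.0253 -0.0612 -0.002 0 0 0 0.15;-0.0338 -0.0686 -0.0023 0 0 0 0.15;-0.0432 -0.0749 -0.0027 0 0 0 0.15;-0.0534 -0.0799 -0.003 0 0 0 0.15;-0.0641 -0.0836 -0.0033 0 0 0 0.15;-0.0752 -0.0858 -0.0037 0 0 0 0.15;-0.0865 -0.0865 -0.004 0 0 0 0.15")

```text
clock: 12.57
position: [562.8, -42.8, 271.6]
tcp_rot: [3.134, 0.008, 2.854]
force: [15.2, 5.2, -7.7]
width: 0.22
finger_force: 59.3
```

Emit:
move_arm(steps="-0.0075 0.0003 -0.0002 0 0 0 0.15;-0.015 0.0013 -0.0004 0 0 0 0.15;-0.015 0.0013 -0.0004 0 0 0 0.15;-0.015 0.0013 -0.0004 0 0 0 0.15;-0.012 0.0013 -0.0004 0 0 -0.12 0.15;-0.012 0.0013 -0.0004 0 0 -0.24 0.15;-0.012 0.0013 -0.0004 0 0 -0.36 0.15;-0.012 0.0013 -0.0004 0 0 -0.48 0.15;-0.012 0.0013 -0.0004 0 0 -0.6 0.15;-0.012 0.0013 -0.0004 0 0 -0.72 0.15;-0.012 0.0013 -0.0004 0 0 -0.84 0.15;-0.012 0.0013 -0.0004 0 0 -0.96 0.15;-0.012 0.0013 -0.0004 0 0 -1.08 0.15;-0.012 0.0013 -0.0004 0 0 -1.2 0.15;-0.012 0.0013 -0.0004 0 0 -1.32 0.15;-0.012 0.0013 -0.0004 0 0 -1.44 0.15;-0.012 0.0013 -0.0004 0 0 -1.46 0.15;-0.012 0.0013 -0.0004 0 0 -1.46 0.15")

```text
clock: 14.07
position: [548.4, -41.3, 271.0]
tcp_rot: [3.139, -0.006, 1.393]
force: [5.1, 5.2, -2.6]
width: 0.215
finger_force: 59.8
```

```bash
python3 - <<'E'
from h import *
np.set_printoptions(precision=1,suppress=True,linewidth=200)
W,p,cam,s=grip(); print(s['position'],s['force'],s['torque'],s['width'],cam)
im=cv2.convertScaleAbs(cv2.cvtColor(p,cv2.COLOR_RGB2BGR)[130:384,100:410],alpha=1.6)
cv2.imwrite('pics/w4.png',cv2.resize(im,None,fx=2.3,fy=2.3,interpolation=cv2.INTER_CUBIC))
m=(W[...,2]>200)&(W[...,2]<240)&(W[...,1]<70)&(W[...,1]>-60)&(p.max(-1)<190)
for y in range(-50,64,8):
    k=m&(W[...,1]>=y)&(W[...,1]<y+8); q=W[k]
    if k.sum()>3: print(y,k.sum(),np.median(q,0),np.percentile(q[:,0],[1,99]))
E
```

```text
[548.4 -41.3 271. ] [ 5.1  5.2 -2.6] [ 1.1 -1.  -0. ] 0.21492018573343072 [561.9  30.7 396.4]
-50 30 [558.4 -42.8 232.5] [538.6 561. ]
-42 664 [552.2 -36.4 228. ] [538.8 561.8]
-34 355 [550.1 -30.8 215.7] [540.4 558.4]
-26 302 [552.6 -21.9 215.5] [545.7 559.2]
-18 313 [553.4 -13.9 215.5] [546.5 560.2]
-10 320 [554.5  -5.9 215.5] [547.4 561.2]
-2 336 [555.3   2.1 215.5] [548.2 562.1]
6 347 [556.3  10.1 215.6] [549.2 563. ]
14 360 [557.1  18.  215.5] [550.1 563.9]
22 397 [558.3  26.2 216.1] [550.9 567. ]
30 763 [559.7  34.4 219.8] [546.2 573.5]
38 892 [558.9  42.  220.4] [544.7 574.9]
46 838 [559.8  49.8 219.8] [545.8 573.6]
54 213 [560.   55.5 219.5] [551.1 568.7]
```

View pics/w4.png

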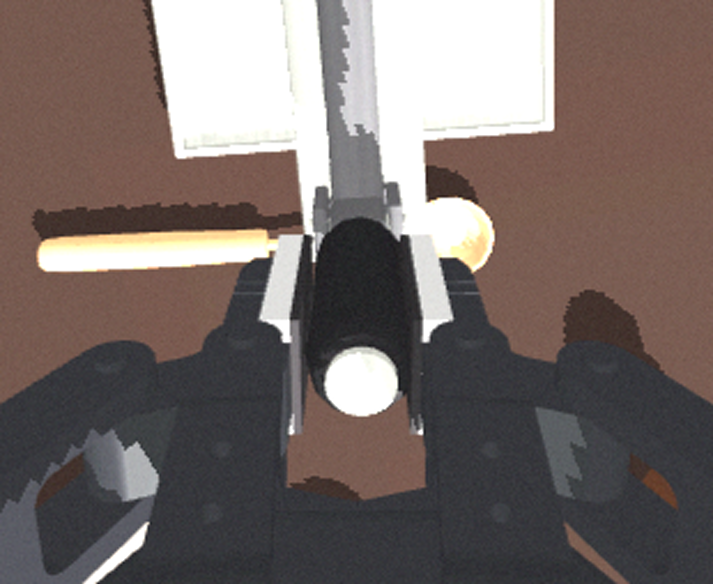

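The view shows the grip held upright between the pads with the crank arm running straight away from it, at about −96°. The hub has sunk 28 mm and the grip axis is at z≈226. Now I'll fold it along the arc with a lighter grip.

Emit:
move_arm(steps="0.001 0 0 0 0 0.06 0.15;0.0024 0.008 -0.0007 0 0 0.06 0.15;0.0033 0.0156 -0.0028 0 0 0.06 0.15;0.0041 0.0229 -0.0062 0 0 0.06 0.15;0.0048 0.0294 -0.0108 0 0 0.06 0.15;0.0054 0.035 -0.0164 0 0 0.06 0.15;0.006 0.0396 -0.023 0 0 0.06 0.15;0.0063 0.0429 -0.0303 0 0 0.06 0.15;0.0066 0.045 -0.038 0 0 0.06 0.15;0.0067 0.0457 -0.046 0 0 0.06 0.15;0.0067 0.0457 -0.0485 0 0 0.06 0.15;0.0067 0.0457 -0.0485 0 0 0.06 0.15;0.0067 0.0457 -0.0485 0 0 0.06 0.15", newtons=30)

```text
clock: 15.2
position: [554.7, 3.6, 224.4]
tcp_rot: [3.137, -0.002, 1.452]
force: [0.0, 3.5, 8.2]
width: 0.211
finger_force: 64.2
```

```bash
python3 - <<'E'
from h import *
np.set_printoptions(precision=1,suppress=True,linewidth=200)
W,p,cam,s=grip(); print(s['position'],s['force'],s['torque'],s['width'],cam)
m=(p.max(-1)<70)&(W[...,2]>215)&(W[...,2]<300)&(abs(W[...,0]-554)<9)&(W[...,1]>-50)&(W[...,1]<40)
for y in range(-50,40,6):
    k=m&(W[...,1]>=y)&(W[...,1]<y+6); q=W[k]
    if k.sum()>3: print(y,k.sum(),np.median(q,0),q[:,2].max())
E
```

```text
[554.7   3.6 224.4] [0.  3.5 8.2] [ 0.4 -0.  -0. ] 0.21052986700359966 [563.9  76.6 349.4]
-38 16 [561.8 -35.4 226.2] 227.44554060869987
-32 4 [560.9 -26.4 236.6] 237.19113786702192
-26 241 [555.  -22.1 241. ] 243.34051067377857
-20 391 [553.8 -17.  242.4] 245.06439107785692
-14 430 [554.3 -11.  243.9] 246.63350053391792
-8 426 [554.2  -5.  245.6] 248.3077896841125
-2 455 [554.7   0.9 247.5] 250.40458472543708
4 537 [554.4   7.2 249.3] 270.01000648442766
10 3329 [554.9  14.2 285.3] 293.75718497641157
16 1381 [547.4  21.2 283.6] 298.6803205367434
22 368 [546.8  22.4 295.8] 299.9987770711665
```

The grip is still tilted by about 0.28 rad, since it slid in the pads. I'll release it, shut the fingers and press its end down from above.

Emit:
move_arm(steps="0 0 0.002 0 0 0 0.4;0 0 0.002 0 0 0 0.5;0 0 0.002 0 0 0 0.5;0 0 0.03 0 0 0 0.5;0 0.004 0.06 0 0 0 0.3;0 0.004 0.065 0 0 0 0;0 0.004 0.065 0 0 0 0;0 0.004 0.065 0 0 0 0;0 0.004 0.065 0 0 0 0;0 0.004 0.065 0 0 0 0;0 0.004 0.055 0 0 0 0;0 0.004 0.048 0 0 0 0;0 0.004 0.042 0 0 0 0;0 0.004 0.037 0 0 0 0;0 0.004 0.033 0 0 0 0;0 0.004 0.03 0 0 0 0;0 0.004 0.029 0 0 0 0;0 0.004 0.029 0 0 0 0", newtons=30)

```text
clock: 16.75
position: [554.3, 6.7, 253.3]
tcp_rot: [3.138, -0.001, 1.452]
force: [-0.6, 3.0, 8.5]
width: -0.004
finger_force: 4.5
```

Emit:
move_arm(steps="0 0 -0.0015 0 0 0 0;0 0 -0.003 0 0 0 0;0 0 -0.003 0 0 0 0;0 0 -0.003 0 0 0 0")

```text
clock: 17.08
position: [555.8, 6.6, 252.4]
tcp_rot: [3.134, -0.001, 1.452]
force: [-0.7, 3.0, 17.1]
width: -0.002
finger_force: 8.7
```

Emit:
move_arm(steps="0 0 0.03 0 0 0 0;0 0 0.06 0 0 0 0;0 -0.03 0.1 0 0 0 0;0 -0.05 0.12 0 0 0 0;0 -0.06 0.12 0 0 0 0;0 -0.06 0.12 0 0 0 0;0 -0.06 0.12 0 0 0 0")

```text
clock: 17.67
position: [552.8, -54.0, 367.8]
tcp_rot: [-3.14, -0.0, 1.45]
force: [-0.4, 0.3, -0.9]
width: 0.0
finger_force: 0.0
```

```bash
python3 - <<'E'
from h import *
np.set_printoptions(precision=1,suppress=True,linewidth=200)
W,p,cam,s=grip(); print(s['position'],s['force'],cam)
im=cv2.convertScaleAbs(cv2.cvtColor(p,cv2.COLOR_RGB2BGR)[60:330,80:430],alpha=1.3)
cv2.imwrite('pics/w5.png',cv2.resize(im,None,fx=2.2,fy=2.2,interpolation=cv2.INTER_CUBIC))
m=(p.max(-1)<80)&(W[...,2]>222)&(W[...,2]<260)&(abs(W[...,0]-554)<10)&(W[...,1]>-50)&(W[...,1]<40)
for y in range(-50,40,6):
    k=m&(W[...,1]>=y)&(W[...,1]<y+6); q=W[k]
    if k.sum()>3: print(y,k.sum(),np.median(q,0),np.percentile(q[:,2],95))
q=W[(W[...,2]>205)&(W[...,2]<225)&(abs(W[...,0]-559)<25)&(W[...,1]>-60)&(W[...,1]<65)]; print(np.percentile(q[:,2],[10,50,90]))
E
```

```text
[552.8 -54.  367.8] [-0.4  0.3 -0.9] [562.5  19.8 492.2]
-38 9 [560.2 -34.5 227.1] 231.61588931474986
-32 61 [553.5 -27.7 232.1] 234.90285408087888
-26 154 [553.  -22.8 234.7] 236.638867857814
-20 167 [553.2 -16.8 234.7] 236.33157085444037
-14 163 [553.8 -11.  234.6] 236.27026486013435
-8 169 [554.2  -5.  234.4] 236.42924376299572
-2 173 [554.8   1.  234.4] 236.01229538565414
4 175 [555.3   7.  234.6] 236.53334735796196
10 168 [555.5  13.  234.7] 236.39197613779402
16 125 [555.5  18.2 233.9] 235.8905754472268
[217.3 219.2 223.3]
```

View pics/w5.png

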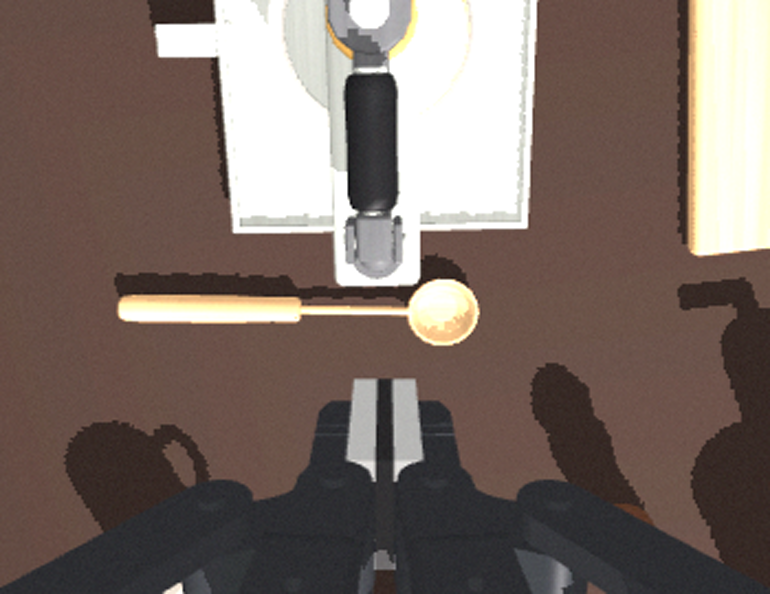

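The grip lies flat and level along the arm (top at z≈236 from end to end), the spoon is undisturbed, and the arm is clear.

```bash
python3 -c "
from h import *
print(ticket.sign_off())"
```

```text
the job is handed in; nothing more can be done
None
```

I handed the job in with the mould under pressure, the grip folded flat on the crank arm, and nothing knocked in the views I checked; I estimate the crank at 0.5–0.77 turn past first touch (about 200–225 N), judged from the force at the grip, and sign-off returned no verdict.

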